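Set the grinder for the jar put out and start it

TASK

Take the dough scraper off the grinder and lay it flat in the blue tray without dropping it. Then slide the grinder's black setting grip until its white line is level with the coloured clip that matches the jar standing on the dark round coaster (green or red), and only then press the black button all the way down and let it come up. Leave everything else on the counter where it stands and do not knock the clear dome.

Things in the scene. Friction and masses are not known exactly. Their poses are not given: they have to be found in the camera images.
- grinder: white grinder fixed on the board. Deck 170 mm (its x, from -110 to +60) by 260 mm (its y, +-130), flat top 60 mm above the origin; origin on its underside, on the board. A straight track along its y runs over the deck at x = -10 mm, y from -100 to +100 mm. Behind the deck (+x) stands a clear dome on a round 120 mm pedestal centred at x = 118 mm, y = 0: pedestal to 75 mm, dome 104 mm across, 75 to 175 mm above the origin
- dome: the clear dome, 104 mm across and 100 mm high, origin at the centre of its underside; part of the grinder, must not be knocked (15 N)
- setting (a joint): position of the setting grip along the track in m, 0 to 0.20, growing towards the grinder's +y; 0.10 is the middle of the track. It stays where it is left; sliding takes about 2 N
- pointer (a point): middle of the top of the setting grip, where its white line runs along the grinder's x. The grip is a black bar 56 mm along the grinder's x, 18 mm along its y, its top 42 mm above the deck and its lower edge 12 mm above the deck (a thin stem below)
- clip_red: red clip on the deck, 24 mm along the grinder's x, 14 mm along the grinder's y, 8 mm high, on the dome side of the track at grinder x = 44 mm; origin at its underside centre, axes parallel to the grinder's. The grip is level with it when the grip's white line has the same grinder y as the clip's centre, within 7 mm
- clip_green: green clip, otherwise as the red clip
- press (a joint): travel of the black button in m: 0 up, 0.007 fully down; a spring, about 5 N fully down
- press_top (a point): top centre of the black button, 36 mm across, which stands on the deck in front of the track at grinder x = -78 mm, y = -85 mm and is pressed straight down
- scraper: dough scraper lying flat on the grinder's deck across the track: steel blade 120 mm (its x) by 85 mm (its y), 3 mm thick, with a dark wooden bar handle on top along one long edge; origin at the centre of the blade's underside; about 0.25 kg
- scraper_handle (a point): centre of the scraper's handle bar: 120 mm along the scraper's x, 22 mm wide along its y, 26 mm high (3 to 29 mm above the blade's underside); it lies 31.5 mm towards the scraper's +y from its origin
- tray: blue open tray fixed on the board, 220 mm (its x) by 180 mm (its y) outside, 26 mm high, walls and floor 5 mm; origin at the centre of its underside
- coaster: dark round coaster, 110 mm across, flush in the board, origin at its centre. The jar standing on it decides the setting
- jar_green: clear jar with green filling, green collar and cork-topped lid, 80 mm across, 110 mm high, origin at its underside centre; stands on the coaster or at the near edge of the board; leave it alone
- jar_red: the same with red filling and collar; leave it alone
- bowl: turquoise bowl, 120 mm across, 50 mm high, origin at its underside centre; leave it alone
- mug: white mug, 76 mm across, 90 mm high, origin at its underside centre; leave it alone
- oil: green oil bottle, 60 mm across, 200 mm high, origin at its underside centre; leave it alone
- mill: dark wooden pepper mill, 56 mm across, 160 mm high, origin at its underside centre; leave it alone
- spoon: wooden spoon, 200 mm long along its x, lying on the board near the robot; leave it alone

How it is judged (in metres and radians):
On the way, in this order (a step that is already met when the one before it is completed fails the run):
1. the scraper lies flat in the tray, let go (x of scraper in the frame of tray between -0.08 and 0.08 m and y of scraper in the frame of tray between -0.07 and 0.07 m and z of scraper in the frame of tray below 0.012 m and angle between scraper's own z axis and vertical below 0.1 rad and linear speed of scraper below 0.03 m/s and contact force between the fingers and scraper below 0.3 N), for 0.2 s.
2. the setting grip stands level with the clip of the coaster jar's colour, button still up (x of scraper in the frame of tray between -0.08 and 0.08 m and y of scraper in the frame of tray between -0.07 and 0.07 m and z of scraper in the frame of tray below 0.012 m and angle between scraper's own z axis and vertical below 0.1 rad and linear speed of scraper below 0.03 m/s and ((horizontal distance between jar_red and coaster below 0.06 m and y of pointer in the frame of clip_red between -0.007 and 0.007 m) or (horizontal distance between jar_green and coaster below 0.06 m and y of pointer in the frame of clip_green between -0.007 and 0.007 m)) and value of joint press below 0.003 m), for 0.3 s.
3. the button is pressed all the way down with the setting right (x of scraper in the frame of tray between -0.08 and 0.08 m and y of scraper in the frame of tray between -0.07 and 0.07 m and z of scraper in the frame of tray below 0.012 m and angle between scraper's own z axis and vertical below 0.1 rad and linear speed of scraper below 0.03 m/s and ((horizontal distance between jar_red and coaster below 0.06 m and y of pointer in the frame of clip_red between -0.007 and 0.007 m) or (horizontal distance between jar_green and coaster below 0.06 m and y of pointer in the frame of clip_green between -0.007 and 0.007 m)) and value of joint press above 0.0055 m), for 0.05 s.
At the end, for the whole second after the job is handed in: the scraper lies at rest flat inside the blue tray; the grip's line is within 7 mm of the centre, along the track, of the clip whose colour is that of the jar on the coaster; the button has been pressed at least 5.5 mm after that and is up again; nothing else moved (x of scraper in the frame of tray between -0.08 and 0.08 m and y of scraper in the frame of tray between -0.07 and 0.07 m and z of scraper in the frame of tray below 0.012 m and angle between scraper's own z axis and vertical below 0.1 rad and linear speed of scraper below 0.03 m/s and ((horizontal distance between jar_red and coaster below 0.06 m and y of pointer in the frame of clip_red between -0.007 and 0.007 m) or (horizontal distance between jar_green and coaster below 0.06 m and y of pointer in the frame of clip_green between -0.007 and 0.007 m)) and value of joint press below 0.002 m and velocity of joint setting below 0.01 m/s and contact force between anything else and dome below 1 N); the robot touches nothing.
It fails at once if the button is pressed while the setting is wrong or the scraper is not in the tray (value of joint press above 0.003 m and (not ((horizontal distance between jar_red and coaster below 0.06 m and y of pointer in the frame of clip_red between -0.007 and 0.007 m) or (horizontal distance between jar_green and coaster below 0.06 m and y of pointer in the frame of clip_green between -0.007 and 0.007 m)) or not (x of scraper in the frame of tray between -0.08 and 0.08 m and y of scraper in the frame of tray between -0.07 and 0.07 m and z of scraper in the frame of tray below 0.012 m and angle between scraper's own z axis and vertical below 0.1 rad and linear speed of scraper below 0.03 m/s))).
It fails at once if the scraper is dropped (falls free faster than 0.7 m/s) (linear speed of scraper above 0.7 m/s and contact force between the fingers and scraper below 0.2 N).
It fails at once if the dome is knocked with more than 15 N (contact force between anything else and dome above 15 N).
It fails at once if a bystander is moved by more than 30 mm or tipped (distance of any of bowl, jar_green, jar_red, mug, oil, mill, spoon from where it was at the start of the episode above 0.03 m or angle between any of bowl, jar_green, jar_red, mug, oil, mill's own z axis and vertical above 0.4 rad).
It also fails if it takes over 59 s, if anything falls off the work surface, if the arm or the gripper's body presses on something with over 40 N, if the wrist force passes 120 N, or if a joint passes its speed limit or range.

ROBOT

A 6-joint arm with a two-finger parallel gripper is mounted at the origin on the work surface. World frame = base frame: x ahead of the robot, y to its left, z up, the work surface at z = 0. Lengths are in mm, angles in rad, forces in N, time in s.
With the tool pointing down it reaches from about 300 to 875 mm from the base axis. Payload 6.4 kg.
Tool frame: the origin (TCP) lies on the mounting face of the last link; the fingertips stand 166 mm ahead of it and the grasp point (between the pads) lies 147 mm ahead of it; z points along the fingers, y is the line along which they close (so a half turn about z gives the same grasp; the last joint's range is limited). The gripper opens to 88 mm and grips with 3 to 60 N. Pads are 18 mm wide; open, the fingers measure 123 mm over their backs; the gripper's body (75 mm by 187 mm) begins 45 mm behind the grasp point.
Start: joints at [-1.415, 0.181, 1.607, -0, 1.354, -0.206], TCP at [203.543, -537.785, 404.714] pointing down, gripper open.
Joint ranges: [-2.99, 2.99], [-0.89, 2.07], [0.3, 2.58], [-1.14, 4.28], [0, 2.63], [-3.12, 3.12]. Speed limits (rad/s): [2.57, 2.57, 3.01, 3.14, 3.14, 3.14].

INTERFACE

Orientations are given as a unit quaternion [w, x, y, z].
In Python, from workcell import manip gives the robot as it stands. The module is installed in compiled form; this text tells all that it offers. Calls block until the motion is done:
- manip.movep(position, orientation): joint-space move of the TCP to a pose.
- manip.movel(position, v=150, attitude=None): straight line of the TCP; attitude=None keeps the orientation; v is the mean speed in mm/s.
- manip.move_joints(angles): joint-space move.
- manip.release() and manip.close(): open the fingers fully, or close them until they stop; the grip force is fixed at half the most.
- manip.sleep(seconds).
- manip.solve_ik(position, orientation): joint angles nearest the present ones, or None.
- manip.grab_frame(name): name is "scene" or "top" or "wrist"; returns a dict with "color" (480x640x3 uint8, red, green, blue), "camera_matrix" (3x3 intrinsics, pixels), "xyz" and "attitude" of the camera in the world. Camera axes: x right, y down, z forward; pixel columns grow to the right and rows downward; lengths in mm; the calibration is good to about 2 mm. A picture is of the moment at which its call begins. There is no depth.
A pose or a line that the arm cannot do raises manip.IKError and nothing moves.
- manip.hand_in(): hands the job in; it is judged then, once.
Readings, each from a call of its own:
- manip.get_time(): time.
- manip.get_joint_positions(): joint angles.
- manip.get_joint_vel(): joint speeds.
- manip.get_joint_torque(): joint torques, N m.
- manip.get_tool_pos(): TCP position.
- manip.get_orientation(): TCP orientation.
- manip.get_wrist_force(): force on the tool from outside, world axes, zero at the start.
- manip.get_torque(): the same for the moment, N m.
- manip.get_width(): opening from 0.0 (shut) to 1.0 (fully open).
- manip.get_gripper_force(): force on a finger pad.
Only numpy, scipy, OpenCV 4.12 (cv2) and the standard library are available. Lean on these libraries where they do the work, as an engineer would, in place of code of your own. Each camera call takes 0.05 s, during which the arm holds its last target. There are 200 camera calls.

## Working session

There is one attempt and no reset: what is moved stays moved. The work goes in short steps, each a Python script; the robot and the scene stay as the last script left them, time stands still between calls to the robot, and variables do not carry over. Pictures are saved under pics/ and viewed, at most 10 in all, crops included, and the job is handed in when it is done.

```bash
mkdir -p pics; python3 - <<'E'
from workcell import manip
import cv2
for n in("scene","top"):
    f=manip.grab_frame(n);cv2.imwrite(f"pics/{n}0.png",f["color"][:,:,::-1]);print(n,f["camera_matrix"],f["xyz"],f["attitude"])
print(manip.get_time(),manip.get_orientation())
E
```

```text
scene [[512.11429411   0.         320.5188493 ]
 [  0.         512.11429411 236.95011289]
 [  0.           0.           1.        ]] [1174.48020865  749.35219211  797.65312474] [-0.14993825  0.31171998  0.82984542 -0.43784216]
top [[456.99694393   0.         313.38549779]
 [  0.         456.99694393 227.64618381]
 [  0.           0.           1.        ]] [ 468.77432691   18.54971887 1257.97638603] [-0.02637736  0.70714198 -0.70603472  0.02773878]
0.1 [-7.61795951e-04  9.83680106e-01  1.79924619e-01  1.16756461e-05]
```

View pics/top0.png

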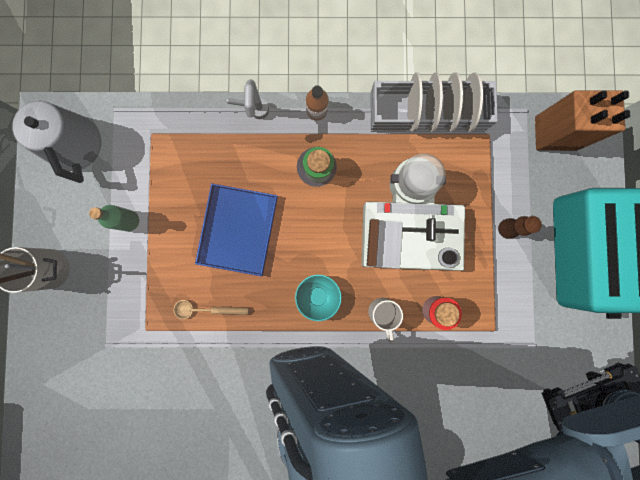

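View pics/scene0.png

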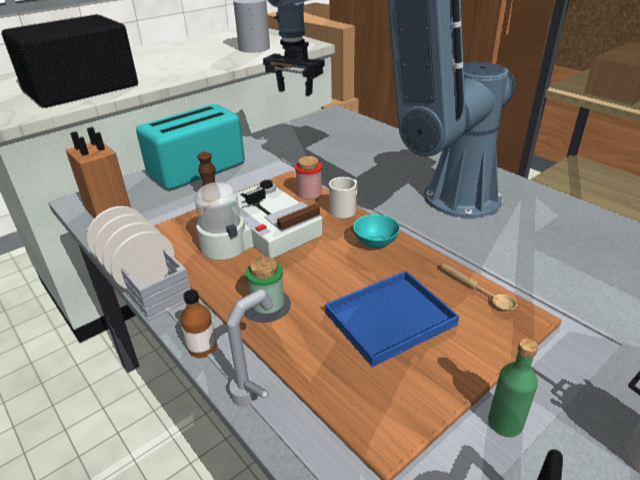

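The green jar (319,160) stands on the coaster. The green clip is at (444,210), the red clip at (388,208), the grip at (431,229), the button at (450,257), the scraper handle at about (374,243) and the tray around (237,230). I'll enlarge the grinder and tray.

```bash
python3 - <<'E'
import cv2
i=cv2.imread("pics/top0.png")
cv2.imwrite("pics/g.png",cv2.resize(i[190:280,355:475],None,fx=6.5,fy=6.5,interpolation=cv2.INTER_CUBIC))
cv2.imwrite("pics/t.png",cv2.resize(i[175:285,185:290],None,fx=5,fy=5,interpolation=cv2.INTER_CUBIC))
E
```

```text
(no output)
```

View pics/g.png

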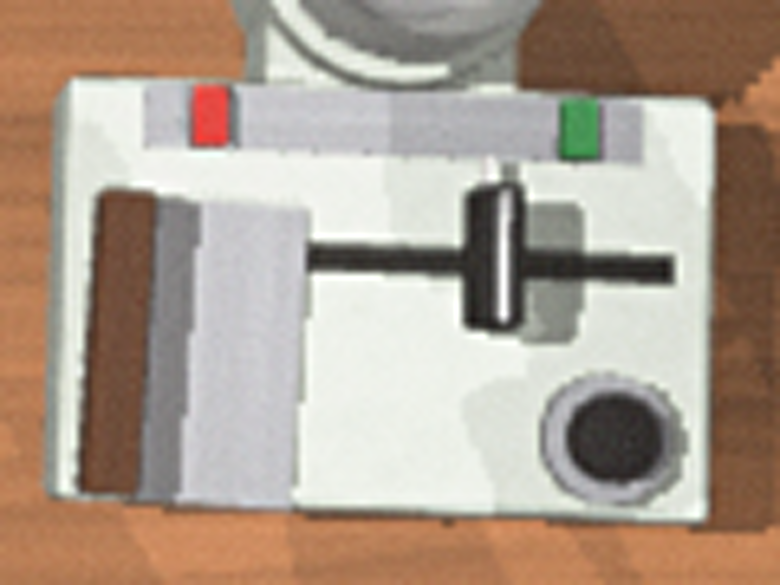

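View pics/t.png

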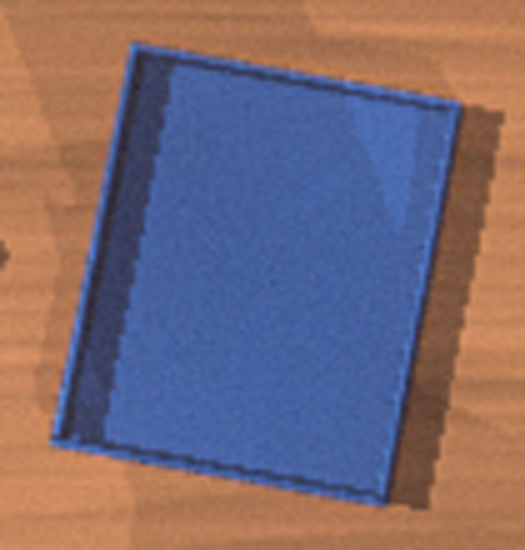

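Green clip is the target (crop (580,129)), red (211,116), button (615,437), handle top centre (118,340), tray rim corners (135,45), (460,103), (387,502), (55,440).

```bash
cat > h.py <<'E'
from workcell import manip
import numpy as np,cv2
from scipy.spatial.transform import Rotation as R
def ray(f,px,z):
    A=R.from_quat(f["attitude"],scalar_first=True).as_matrix();d=A@np.linalg.solve(f["camera_matrix"],[*px,1]);c=np.array(f["xyz"]);return (c+d*(z-c[2])/d[2])
def q(phi): return [0,np.cos(phi/2),np.sin(phi/2),0]
def save(f,n): cv2.imwrite(f"pics/{n}.png",f["color"][:,:,::-1])
E
python3 - <<'E'
from h import *
f=manip.grab_frame("top")
g=lambda u,v:(u/6.5+355-.4,v/6.5+190-.4)
t=lambda u,v:(u/5+185-.4,v/5+175-.4)
np.set_printoptions(precision=1,suppress=True)
for zb in(0,8,15):
    print("zb",zb)
    r=ray(f,g(211,116),zb+68);gr=ray(f,g(580,129),zb+68);b=ray(f,g(615,437),zb+70);e=ray(f,g(674,268),zb+60)
    print("red",r,"green",gr,"but",b,"trackend",e,"gripline",ray(f,g(508,255),zb+102),"yaw",np.arctan2(-(r-gr)[0],(r-gr)[1]))
    # grinder fit from clips(x=44), button(-78,-85), track end(-10,-100)
    H=[ray(f,g(*p),zb+89) for p in((100,188),(158,190),(140,493),(80,490))]
    print("handle",np.mean(H,0),"ang",np.arctan2(*((H[0]+H[1]-H[2]-H[3])[[1,0]])),"len",np.linalg.norm(H[0]-H[3]))
    T=[ray(f,t(*p),zb+26) for p in((135,45),(460,103),(387,502),(55,440))]
    print("tray",np.mean(T,0),"ang",np.arctan2(*((T[0]+T[1]-T[2]-T[3])[[1,0]])),[np.linalg.norm(T[i]-T[i-1]) for i in range(4)])
    print("but-trackend",b-e, "jar coaster n/a")
E
```

```text
zb 0
red [ 613.5 -176.7   68. ] green [ 608.5 -325.5   68. ] but [ 484.5 -336.4   70. ] trackend [ 552.9 -364.7   60. ] gripline [ 554.9 -286.5  102. ] yaw -0.033711745781046784
handle [ 522.2 -136.3   89. ] ang -0.071150256399255 len 119.35075576769128
tray [559.7 224.1  26. ] ang -0.17588971535357575 [np.float64(218.0370031949345), np.float64(179.97141168567072), np.float64(219.11264855589272), np.float64(181.68678483974006)]
but-trackend [-68.4  28.3  10. ] jar coaster n/a
zb 8
red [ 612.5 -175.4   76. ] green [ 607.5 -323.2   76. ] but [ 484.4 -334.    78. ] trackend [ 552.3 -362.2   68. ] gripline [ 554.3 -284.4  110. ] yaw -0.03371174578104744
handle [ 521.8 -135.2   97. ] ang -0.07115025639925485 len 118.53396762932442
tray [559.1 222.7  34. ] ang -0.1758897153535758 [np.float64(216.6211513609735), np.float64(178.80274375517314), np.float64(217.68981187791596), np.float64(180.50697790902456)]
but-trackend [-67.9  28.1  10. ] jar coaster n/a
zb 15
red [ 611.6 -174.3   83. ] green [ 606.7 -321.2   83. ] but [ 484.3 -331.9   85. ] trackend [ 551.8 -359.9   75. ] gripline [ 553.8 -282.6  117. ] yaw -0.03371174578104696
handle [ 521.5 -134.3  104. ] ang -0.0711502563992548 len 117.81927800825346
tray [558.6 221.6  41. ] ang -0.17588971535357556 [np.float64(215.3822810062576), np.float64(177.78015931598782), np.float64(216.4448297846862), np.float64(179.47464684464845)]
but-trackend [-67.5  28.   10. ] jar coaster n/a
```

```bash
python3 - <<'E'
from h import *
manip.movep([522,-136,400],q(-.071))
f=manip.grab_frame("wrist");save(f,"w1")
print(f["camera_matrix"],f["xyz"],f["attitude"],manip.get_time())
E
```

```text
[[356.36859787   0.         314.2686521 ]
 [  0.         356.36859787 241.86702192]
 [  0.           0.           1.        ]] [ 590.32739305 -141.97284875  380.52802527] [-0.09129361 -0.67514659  0.7255321   0.09718913] 2.0583
```

View pics/w1.png

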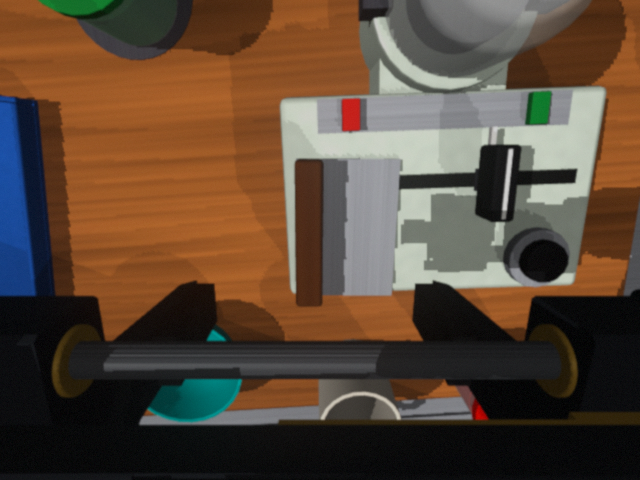

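The wrist view shows the handle top at (296..323,160)–(296..321,305), red clip (350,115), green clip (539,107), button (544,259) and grip line about (511,183).

```bash
python3 - <<'E'
from h import *
f=dict(camera_matrix=np.array([[356.36859787,0,314.2686521],[0,356.36859787,241.86702192],[0,0,1]]),xyz=[590.32739305,-141.97284875,380.52802527],attitude=[-0.09129361,-0.67514659,0.7255321,0.09718913])
np.set_printoptions(precision=1,suppress=True)
for zb in(0,8):
    H=[ray(f,p,zb+89) for p in((297,160),(323,160),(321,304),(296,304))]
    print("handle",np.mean(H,0),"ang",np.arctan2(*((H[0]+H[1]-H[2]-H[3])[[1,0]])),np.linalg.norm(H[0]-H[3]))
    r,g=ray(f,(350,115),zb+68),ray(f,(539,107),zb+68)
    print("red",r,"green",g,"but",ray(f,(544,259),zb+74),"line",ray(f,(511,183),zb+102),np.arctan2(-(r-g)[0],(r-g)[1]))
E
```

```text
handle [ 516.1 -132.7   89. ] ang -0.08558965416837172 125.14008111196118
red [ 611.5 -173.6   68. ] green [ 606.5 -329.3   68. ] but [ 475.5 -342.4   74. ] line [ 550.4 -292.5  102. ] -0.03165047638999663
handle [ 518.1 -133.    97. ] ang -0.0855896541683718 121.70603511254649
red [ 610.9 -172.8   76. ] green [ 606.1 -324.5   76. ] but [ 478.5 -337.2   82. ] line [ 551.6 -288.1  110. ] -0.03165047638999656
```

Parallax between the views puts the board at about z = 10–12, so I'll find the blade height by touch and then grasp.

```bash
python3 - <<'E'
from h import *
manip.movel([520,-134,256],v=150,attitude=q(-.078))
manip.sleep(.2);b=np.array(manip.get_wrist_force());z=256
print(b)
while z>226:
    z-=1; manip.movel([520,-134,z],v=25)
    d=np.array(manip.get_wrist_force())-b
    if np.linalg.norm(d)>3: break
print(z,manip.get_tool_pos(),d,manip.get_time())
E
```

```text
[ 0.4599046   0.20258716 -0.21505985]
249 [ 520.11904601 -134.01588386  249.40585572] [-2.68337078  1.23764789  5.1382886 ] 5.1167
```

```bash
python3 - <<'E'
from h import *
manip.movel([520,-134,252],v=40)
manip.close();print(manip.get_width()*88,manip.get_gripper_force())
manip.movel([520,-134,300],v=60)
manip.sleep(.2);print(manip.get_width()*88,manip.get_gripper_force(),manip.get_wrist_force(),manip.get_time())
f=manip.grab_frame("wrist");save(f,"w2")
E
```

```text
21.53841603626531 29.99973502010107
21.705804558438572 29.999962532892823 [ 0.67863546 -0.65965719 -2.43204485] 7.525
```

View pics/w2.png

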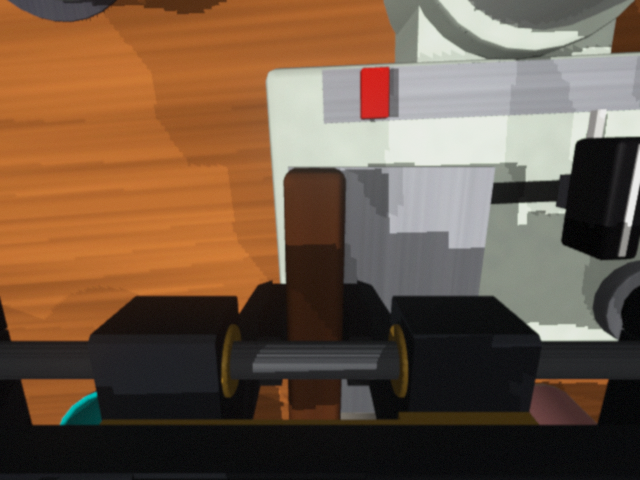

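Scraper is held firmly with the handle centred (285–343). Carrying it to the tray, lowering to contact.

```bash
python3 - <<'E'
from h import *
manip.movel([540,-60,310],v=150)
manip.movel([559,226,300],v=200,attitude=q(-.176))
manip.movel([559,226,204],v=100)
manip.sleep(.2);b=np.array(manip.get_wrist_force());z=204
while z>186:
    z-=1; manip.movel([559,226,z],v=25)
    d=np.array(manip.get_wrist_force())-b
    if d[2]>3: break
print(z,manip.get_tool_pos(),d,manip.get_time())
E
```

```text
196 [559.08276144 226.04561856 196.98668274] [-4.14773893 -2.21535621  7.87491568] 13.1333
```

```bash
python3 - <<'E'
from h import *
manip.release()
manip.movel([559,226,300],v=120)
t=manip.grab_frame("top");save(t,"t2")
manip.movel([540,-60,330],v=250,attitude=q(-.033))
manip.movel([553,-281.5,330],v=200)
f=manip.grab_frame("wrist")
import pickle;pickle.dump((t,f),open("f.pkl","wb"))
a=cv2.resize(t["color"][170:290,180:300],(400,400),interpolation=cv2.INTER_CUBIC)
b=cv2.resize(f["color"][0:400,120:520],(400,400))
cv2.imwrite("pics/c2.png",np.hstack([a,b])[:,:,::-1]);print(manip.get_time())
E
```

```text
17.8667
```

View pics/c2.png

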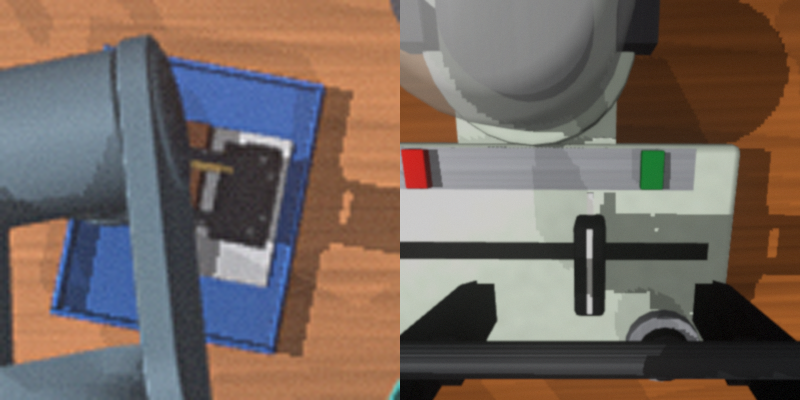

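The scraper lies in the tray. In the wrist frame the grip line is at (309.5,270) and the green clip top at (373,170).

```bash
python3 - <<'E'
from h import *
import pickle;t,f=pickle.load(open("f.pkl","rb"))
print(ray(f,(309.5,265),122),ray(f,(373,170),88),ray(f,(297,170),88))
L=ray(f,(309.5,265),122);G=ray(f,(373,170),88);th=-.033
yd=np.array([-np.sin(th),np.cos(th),0]);s=(G-L)@yd;print("slide",s)
p0=np.array([553,L[1],0])
def go(p,z,v): manip.movel([p[0],p[1],z],v=v)
go(p0,300,100);manip.sleep(.2);b=np.array(manip.get_wrist_force())
go(p0,266,60);print(np.array(manip.get_wrist_force())-b)
manip.close();print(manip.get_width()*88)
go(p0+s*yd,266,40);manip.sleep(.2);print(np.array(manip.get_wrist_force())-b)
manip.release();go(p0+s*yd,330,100)
f=manip.grab_frame("wrist");save(f,"w3");pickle.dump(f,open("f.pkl","wb"));print(manip.get_time(),manip.get_tool_pos())
E
```

```text
[ 556.67376864 -278.24338801  122.        ] [ 605.15408761 -318.49052976   88.        ] [ 606.64132097 -271.92022303   88.        ]
slide -38.62566900009013
[ 0.43215949  0.2062156  -0.34802617]
17.813903960156278
[-1.50225763 -1.5994405  -0.46936628]
23.5583 [ 551.44278564 -316.63539064  329.06640526]
```

View pics/w3.png

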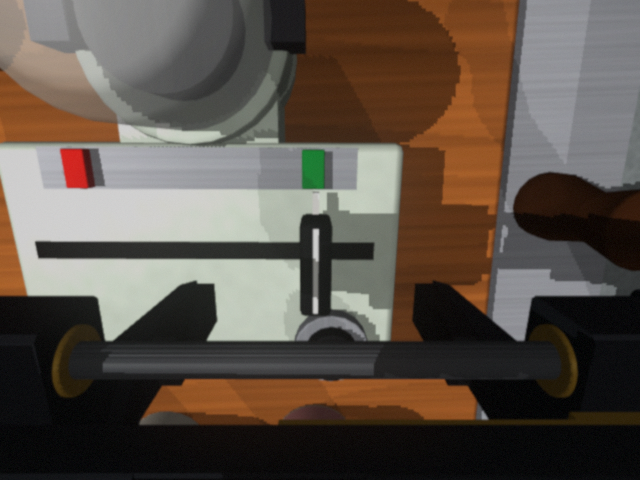

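The line (316,265) and the green clip (313.5,169) are level to within about 1–2 mm. Next is the button.

```bash
python3 - <<'E'
from h import *
manip.movel([484,-330,330],v=150);manip.close()
manip.movel([484,-330,285],v=100);manip.sleep(.2);b=np.array(manip.get_wrist_force())
z=285;L=[]
while z>245:
    z-=1; manip.movel([484,-330,z],v=25)
    d=(np.array(manip.get_wrist_force())-b)[2]
    if d>.8:L.append((z,round(d,1)))
    if d>11: break
manip.sleep(.2);print(L,manip.get_tool_pos(),manip.get_wrist_force())
manip.movel([484,-330,340],v=80)
f=manip.grab_frame("top");s=manip.grab_frame("scene");
a=cv2.resize(f["color"][170:290,180:500],(800,300),interpolation=cv2.INTER_CUBIC)
c=cv2.resize(s["color"][140:380,140:540],(800,300))
cv2.imwrite("pics/end.png",np.vstack([a,c])[:,:,::-1]);print(manip.get_time())
E
```

```text
[(269, np.float64(1.4)), (268, np.float64(1.5)), (267, np.float64(2.7)), (266, np.float64(2.9)), (265, np.float64(4.0)), (264, np.float64(4.2)), (263, np.float64(3.6)), (262, np.float64(6.6)), (261, np.float64(14.2))] [ 484.15471357 -330.08344692  262.30723242] [-1.86425582  2.14733305 13.14645807]
33.7083
```

View pics/end.png

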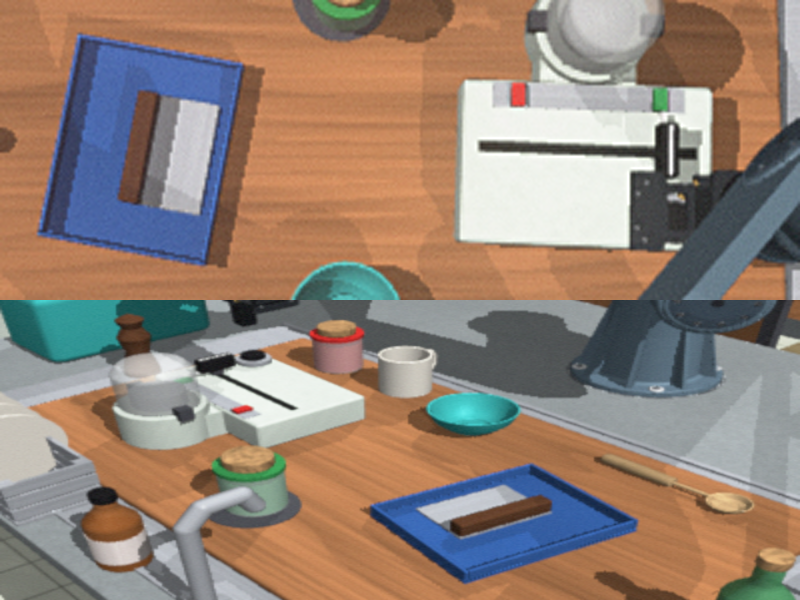

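The scraper is flat in the tray, the grip line is level with the green clip, and the button bottomed out (force rose to 14 N after about 7 mm of travel). The bystanders in view have not moved.

```bash
python3 -c "
from workcell import manip
manip.sleep(.5);print(manip.hand_in())"
```

```text
the job is handed in; nothing more can be done
None
```

The job is handed in at about 34 s of 59 s, with no verdict shown: scraper flat in the blue tray, grip within about 2 mm of the green clip (the green jar is on the coaster), and the button then pressed to its stop and released.

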